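# Set and lock the portioning stop

### The arm

A 6-joint arm with a two-finger parallel gripper is mounted at the origin on the work surface. World frame = base frame: x ahead of the robot, y to its left, z up, the work surface at z = 0. Lengths are in mm, angles in rad, forces in N, time in s.
With the tool pointing down it reaches from about 300 to 775 mm from the base axis. Payload 14.6 kg.
Tool frame: the origin (TCP) lies between the finger pads; the fingertips stand 19 mm ahead of it and the grasp point (between the pads) is the TCP (manip.tcp_to_tips is the distance from the TCP to the fingertips, in mm); x points along the fingers, z is the direction in which the jaws open and shut, and the axes are right-handed (so a half turn about x gives the same grasp; the last joint's range is limited). The gripper opens to 94 mm and grips with 3 to 60 N. Pads are 16 mm wide; open, the fingers measure 119 mm over their backs; the gripper's body (75 mm by 177 mm) begins 78 mm behind the grasp point.
Start: joints at [-1.326, 0.3, 1.521, -0, 1.321, -0.067], TCP at [168.718, -523.473, 224.446] pointing down, gripper open.
Joint ranges: [-3.03, 3.03], [-0.79, 2.21], [0.23, 2.52], [-1.04, 4.18], [0, 3.07], [-2.55, 2.55]. Speed limits (rad/s): [2.22, 2.22, 2.57, 3.14, 3.14, 3.14].

### API

Orientations are given as [roll, pitch, yaw] about the fixed x, y, z axes, in that order (R = Rz(yaw) Ry(pitch) Rx(roll)).
In Python, from cell import manip gives the robot as it stands.
- The arm moves only by the tool jog_arm, never from a script. Its argument "moves" is a list that holds one entry, the list of rows, each a list of 6 numbers: the shift along the world's x, y, z in mm, then the turn, a rotation vector about the world's x, y, z in degrees. In form: [[[dx, dy, dz, wx, wy, wz], ...]]. A call has 1 to 5 rows; each row shifts and turns the pose as measured when the row begins; what a row does not reach is not made up. A row lasts 1/10 s, in which the tool goes at most 50 mm and 8.59 degrees, less where a joint would pass 70% of its speed; a pose out of reach is approached as far as the arm can. A call is refused whole if a number of a shift passes 50 or a number of a turn 8.59, either way. A call with a gripper value outside its range is refused whole. "gripper" is the opening, from -1 (shut) to 1 (fully open), set as the call begins (left out, the last holds). The fingers move at their own pace and stop on an object; "squeeze" is the grip in N (left out, the last holds). Time passes only in rows, so rows that do not move let the fingers close. It gives the time, the measured TCP pose, the force and the opening at its end, in the units of the state.
- manip.read_state(): the state, without advancing time (a new reading comes with each control period).
- manip.camera(name): name is "side" or "top"; returns (picture, depth): 480x640x3 uint8, blue, green, red; 480x640 float32, mm along the optical axis (not along the pixel's ray), 0 where there is no reading.
- manip.camera_params(name): a dict with "fx", "fy", "cx", "cy" (pixels), "rvec" (rotation vector, rad) and "tvec" (3), from world to camera coordinates, as OpenCV has them. Camera axes: x right, y down, z forward; pixel columns grow to the right and rows downward; lengths in mm; the calibration is good to about 2 mm. A picture is of the moment at which its call begins. camera_params takes no time and is no camera call.
- manip.sign_off(): hands the job in, once; it reports no verdict.
The state is a dict: "clock": time; "joints": joint angles; "qd": joint speeds; "effort": joint torques, N m; "eef_pos": TCP position; "eef_rot": TCP orientation; "wrist_force": force on the tool from outside, world axes, zero at the start; "moment": the same for the moment, N m; "finger_gap": finger opening in mm.
Only numpy, scipy, OpenCV 4.12 (cv2) and the standard library are available. Lean on these libraries where they do the work, as an engineer would, in place of code of your own. Each camera call takes 0.05 s, during which the arm holds its last target. There are 200 camera calls.

### The job

Move the spring-loaded stop of the portioning board along its rail until its fence lines up with the red mark, and hold it there. Only then, while still holding the stop on the mark, slide your hand along the fence to swing the orange cam lever fully closed. Finish still holding the stop on the mark with the lever closed (do not let go: the spring still pulls it back), and leave the bowl, bottle and mug alone.

Things in the scene. Friction and masses are not known exactly. Their poses are not given: they have to be found in the camera images.
- board: Wooden portioning board, fixed to the worktop, 320 (x) x 290 (y) mm, top face 20 mm above the worktop. Origin under its centre, at worktop height. Its x axis is the direction of the rail: the stop moves along it. A black spring housing stands at the -x end of the rail (up to 48 mm above the worktop); a white scale strip runs along the -y edge.
- mark: Red block clipped on the scale strip: 8 mm (along board x), 30 mm (along board y), 6 mm high. Origin under its centre, at board y = -113 mm, 21 mm above the worktop. It has the board's orientation and marks, with its centre line, where the middle plane of the fence must stand.
- stop (a joint): Travel of the stop along board +x, m: 0 = drawn home against the spring housing end (fence middle plane at board x = -55 mm), up to 0.13. A spring always draws it to 0 (1.8 N at home, plus 15 N per m of travel), and goes on doing so when the lever is closed, so it springs back when released.
- stop_middle (a point): On the stop: the middle of its fence above the rail (board y = 0), 65 mm above the worktop. The fence is an upright aluminium plate 12 mm thick (along board x), reaching along board y from -90 to +125 mm, from 23 to 85 mm above the worktop, with a black line along its top edge. A low sledge plate (up to 34 mm above the worktop, board y within 26 mm of the rail) carries it. Axes parallel to the board's.
- stop_free_end (a point): On the fence, at board y = +95 mm, 65 mm above the worktop: the part that the open lever leaves free, where it can be pinched from above across its 12 mm thickness (fingers at board -x and +x of it). From there a hand astride the fence can slide along it towards board -y and push the lever before it.
- cam_lever (a joint): Angle of the orange cam lever, rad: 0 = fully closed (a firm stop; the lever lies parallel to the rail, crossing the fence over the rail at board y = 0), up to 0.7 = open (tip swung towards board +y). It swings level about a vertical pin on the stop, 62 mm to board +x of the fence middle plane, and stays where it is left (about 1 N at the tip moves it).
- lever_tip (a point): End of the orange lever's arm, 97.5 mm above the worktop. The arm is 12 mm wide and 12 mm thick (91.5 to 103.5 mm above the worktop, so 6.5 mm over the fence's top edge), 100 mm from pin to tip; it crosses over the fence and its tip is on the fence's -x side, 38 mm beyond the fence's middle plane when closed.
- bowl: Loose white bowl, 120 mm across, 60 mm high, beside the board's -y edge. Origin under its centre. Leave alone.
- bottle: Loose white bottle with blue cap, 60 mm across, 160 mm high, beside the board's +y edge. Origin under its centre. Leave alone.
- mug: Loose blue mug with a handle, 76 mm across, 85 mm high, beside the board's -y edge. Origin under its centre. Leave alone.

How it is judged:
By the outcome, as a careful person would: the job done as asked, in the order asked, and still so for the second after the job is handed in, while the arm keeps its last pose, push and grip.
It also fails if it takes over 48 s, if anything falls off the work surface, if the arm or the gripper's body presses on something with over 40 N, if the wrist force passes 120 N, or if a joint passes its speed limit or range.

## Working session

There is one attempt and no reset: what is moved stays moved. The work goes in short steps, Python scripts to look and compute and a tool call to move; the robot and the scene stay as the last step left them, time stands still between calls to the robot, and variables do not carry over. Pictures are saved under pics/ and viewed, about 8 in all and at most 12, crops included, and the job is handed in when it is done.

Besides the shell and the picture viewer there is one more tool, called after ">>>" by a JSON object that holds its "fn" and its "kwargs", one argument or row to a line. jog_arm: Moves the arm, as the interface text tells. Its arguments: {"type":"object","properties":{"moves":{"type":"array","items":{"type":"array","items":{"type":"array","items":{"type":"number"}}}},"gripper":{"type":"number"},"squeeze":{"type":"number"}},"required":["moves"]}

```bash
ls; mkdir -p pics; cat > h.py <<'E'
import numpy as np, cv2
from cell import manip
def params(n):
    p=manip.camera_params(n); K=np.array([[p['fx'],0,p['cx']],[0,p['fy'],p['cy']],[0,0,1.]])
    R,_=cv2.Rodrigues(np.array(p['rvec'],float)); return K,R,np.array(p['tvec'],float).reshape(3)
def proj(n,P):
    K,R,t=params(n); return cv2.projectPoints(np.array(P,float).reshape(-1,3),R,t,K,None)[0].reshape(-1,2)
def cloud(n,depth):
    K,R,t=params(n); v,u=np.mgrid[:480,:640]
    c=np.stack([(u-K[0,2])/K[0,0]*depth,(v-K[1,2])/K[1,1]*depth,depth],-1)
    return (c-t)@R
def onplane(n,uv,z):
    K,R,t=params(n); d=np.linalg.inv(K)@np.array([uv[0],uv[1],1.]); d=R.T@d; o=-R.T@t
    return o+d*(z-o[2])/d[2]
E
python3 - <<'E'
from h import *
for n in('top','side'):
    i,d=manip.camera(n); cv2.imwrite(f'pics/{n}0.png',i); np.save(f'{n}0.npy',d)
    K,R,t=params(n); print(n,-R.T@t,K[0,0])
print(manip.read_state())
E
```

```text
pics
top [ 456.21233845   14.43802243 1229.71073422] 616.717397120209
side [282.24155667 992.95654806 745.43567217] 546.959491843766
{'clock': 0.1, 'joints': array([-1.32559453e+00,  3.00420473e-01,  1.52149827e+00,  3.86741006e-05,
        1.32075279e+00, -6.65888523e-02]), 'qd': array([ 0.00095537, -0.00159749, -0.0015545 ,  0.00042766, -0.00035385,
       -0.00037916]), 'effort': array([-1.10483732e-03, -5.32649517e+01, -3.53286695e+01,  7.08448444e-02,
        2.35108612e-02, -8.09474659e-05]), 'eef_pos': array([ 168.67823899, -523.26372953,  223.94913453]), 'eef_rot': array([3.04029571, 1.56971679, 1.78128045]), 'wrist_force': array([-0.42867263,  0.47442669, -0.21205683]), 'moment': array([-0.02742104,  0.02626981,  0.026375  ]), 'finger_gap': 93.7534809537519}
```

View pics/top0.png

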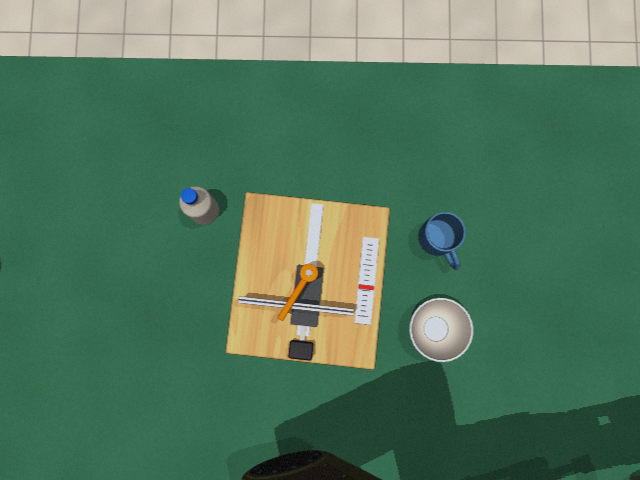

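View pics/side0.png

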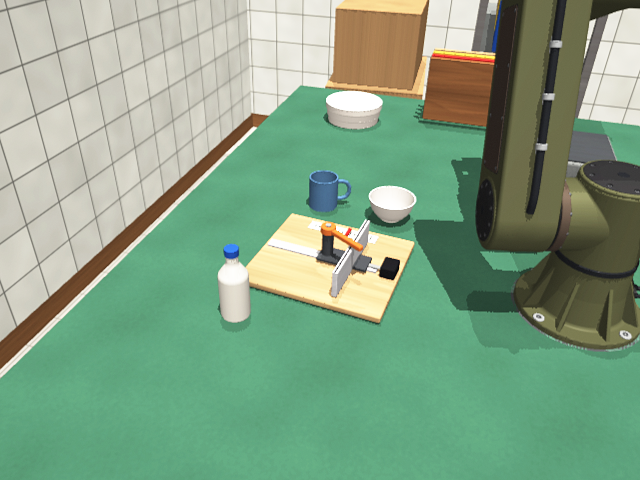

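The top view shows the board corners at (246,193), (389,208), (375,369) and (227,352). The fence runs (238,299)–(354,312), the lever goes from its pin at (309,272) to its tip at (280,318), and the mark is at (366,287). The side view agrees with this layout.

```bash
cat > meas.py <<'E'
from h import *
def board(img,d):
    P=cloud('top',d); hsv=cv2.cvtColor(img,cv2.COLOR_BGR2HSV)
    m=(abs(P[...,2]-20)<8)&(hsv[...,0]<30)&(hsv[...,1]>50)
    m=m.astype(np.uint8); m[:150]=0; m[420:]=0; m[:,:215]=0; m[:,400:]=0
    m=cv2.morphologyEx(m,cv2.MORPH_OPEN,np.ones((3,3)))
    pts=np.argwhere(m)[:,::-1]
    h=cv2.convexHull(pts.astype(np.int32))
    q=np.array([onplane('top',p,20) for p in h[:,0,:]])[:,:2].astype(np.float32)
    return cv2.minAreaRect(q)
def red(n,img):
    b,g,r=[img[...,k].astype(int) for k in range(3)]
    m=((r>150)&(g<70)&(b<80)).astype(np.uint8)
    k,l,s,c=cv2.connectedComponentsWithStats(m); return [(s[i].tolist(),c[i].round(2)) for i in range(1,k) if s[i,4]>8]
E
python3 - <<'E'
from meas import *
it=cv2.imread('pics/top0.png'); d=np.load('top0.npy'); i2=cv2.imread('pics/side0.png'); d2=np.load('side0.npy')
r=board(it,d); print('board',r)
for c in [(246,193),(389,208),(375,369),(227,352)]: print(onplane('top',c,20).round(1))
print('red',red('top',it),red('side',i2))
P=cloud('top',d)
for n,dd in(('top',d),('side',d2)):
    P=cloud(n,dd); X=P.reshape(-1,3)
    m=(X[:,2]>80)&(X[:,2]<120)&(X[:,0]>300)&(X[:,0]<700)&(abs(X[:,1])<150)
    print(n,m.sum()); 
    im=(it if n=='top' else i2).reshape(-1,3)
    hs=cv2.cvtColor((it if n=='top' else i2),cv2.COLOR_BGR2HSV).reshape(-1,3)
    o=m&(hs[:,0]<20)&(hs[:,1]>180)
    print('orange',o.sum(),X[o].mean(0),'z',np.percentile(X[o][:,2],[5,50,95]))
    f=m&(hs[:,1]<60)&(X[:,2]<95)
    Y=X[f]; print('fence',f.sum(),Y[:,2].mean() if f.sum() else 0)
    if f.sum()>20:
        vx,vy,x0,y0=cv2.fitLine(Y[:,:2].astype(np.float32),cv2.DIST_HUBER,0,.01,.01).ravel(); print(vx,vy,x0,y0,np.degrees(np.arctan2(vy,vx)), Y[:,1].min(),Y[:,1].max())
for n,i in(('top',it),('side',i2)):
    c=i[185:375,220:400] if n=='top' else i[205:325,235:425]
    cv2.imwrite(f'pics/{n}0c.png',cv2.resize(c,None,fx=3.1 if n=='top' else 4,fy=3.1 if n=='top' else 4,interpolation=cv2.INTER_CUBIC))
E
```

```text
board ((521.1994018554688, 27.691558837890625), (288.2717590332031, 318.54022216796875), 84.76559448242188)
[689.9 156.2  20. ]
[ 664.7 -129.    20. ]
[ 350.2 -103.    20. ]
[377.3 182.9  20. ]
red [([359, 285, 15, 5, 54], array([365.69, 286.83]))] [([433, 54, 62, 9, 124], array([463.37,  58.08])), ([346, 229, 5, 7, 17], array([348.  , 231.88]))]
top 1241
orange 495 [499.65203641  44.31310305 103.93653153] z [ 99.93659538 103.96690902 108.09444857]
fence 657 85.14112167530716
0.08974711 0.9959646 467.87918 45.70631 84.85094 -55.75212036891441 149.64412797459744
side 731
orange 224 [499.73143626  53.43413447 100.62583099] z [ 94.37496966 101.24753239 105.58419922]
fence 324 84.47099654112226
0.09057948 0.99588925 470.40445 53.890987 84.80305 -58.71402024370743 149.05171788382845
```

View pics/top0c.png

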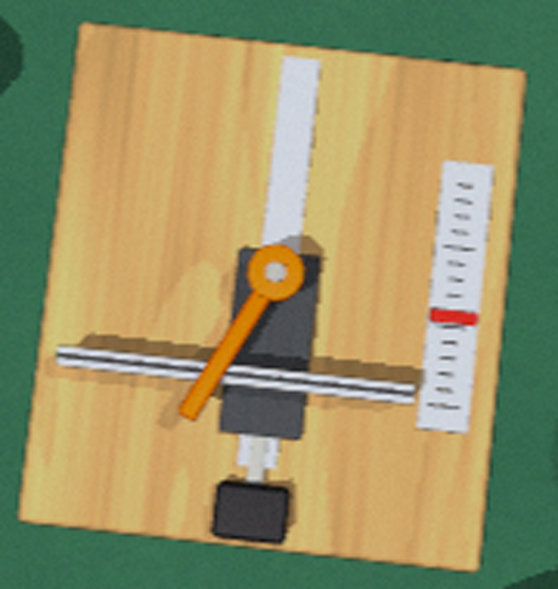

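View pics/side0c.png

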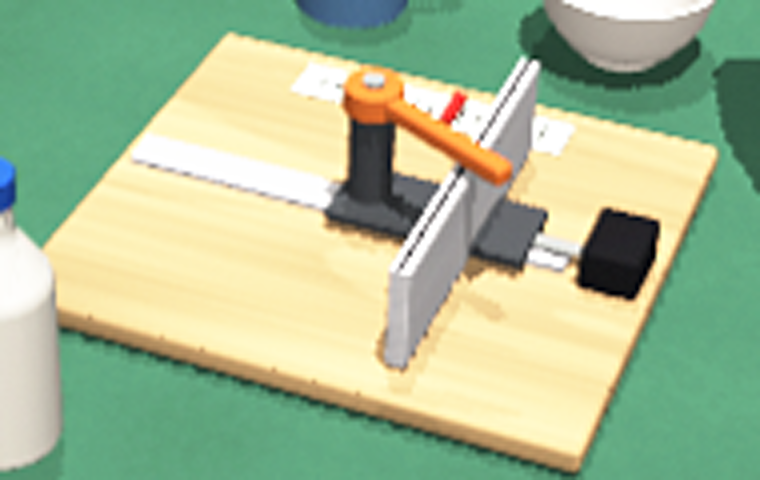

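Top crop: the fence's black line runs (58,355)–(413,391) and the mark is at (453,317). The side crop confirms that the free +y end of the fence is clear of the lever. Next I compute the mark and fence positions precisely in the board frame, from both views.

```bash
cat >> meas.py <<'E'
YAW=np.radians(-5.2); BX=np.array([np.cos(YAW),np.sin(YAW)]); BY=np.array([-BX[1],BX[0]]); BC=np.array([521.2,27.7])
def tb(p): p=np.asarray(p)[:2]-BC; return np.array([p@BX,p@BY])
def tw(x,y): return BC+x*BX+y*BY
def redw(n,img,box):
    u0,v0,u1,v1=box; c=img[v0:v1,u0:u1].astype(float); w=np.clip(c[...,2]-np.maximum(c[...,1],c[...,0])-60,0,None)
    v,u=np.mgrid[v0:v1,u0:u1]; return np.array([(w*u).sum(),(w*v).sum()])/w.sum()
def fence_line(n,img,xf,ys):
    """black line on top edge z=85: for board-y samples, scan board x around xf; darkest point between the two bright sides"""
    g=cv2.cvtColor(img,cv2.COLOR_BGR2GRAY).astype(np.float32); out=[]
    s=np.arange(-9,9.01,.25)
    for y in ys:
        P=[[*tw(xf+k,y),85] for k in s]; uv=proj(n,P).astype(np.float32)
        val=cv2.remap(g,uv[None,:,0],uv[None,:,1],cv2.INTER_LINEAR)[0]
        out.append((y,val,s+xf))
    return out
E
python3 - <<'E'
from meas import *
it=cv2.imread('pics/top0.png'); i2=cv2.imread('pics/side0.png')
a=redw('top',it,(355,280,378,294)); b=redw('side',i2,(341,224,356,240))
print(a,b,'mark top@27',tb(onplane('top',a,27)),'side@27',tb(onplane('side',b,27)))
# triangulate
def tri(p,q):
    M=[];r=[]
    for n in('top','side'):
        K,R,t=params(n); M.append(K@np.c_[R,t])
    X=cv2.triangulatePoints(M[0],M[1],np.array(p,float).reshape(2,1),np.array(q,float).reshape(2,1)).ravel(); return X[:3]/X[3]
X=tri(a,b); print('mark tri',X,tb(X))
# fence +y top end: crops -> full
e1=(220+58/3.1,185+355/3.1); e2=(235+396/4,205+270/4); X=tri(e1,e2); print('fence +y end tri',X,tb(X))
t1=(220+186/3.1,185+413/3.1); t2=(235+505/4,205+170/4); X=tri(t1,t2); print('lever tip tri',X,tb(X))
h1=(220+274/3.1,185+271/3.1); h2=(235+373/4,205+80/4); X=tri(h1,h2); print('hub tri',X,tb(X))
for n,im in(('top',it),('side',i2)):
    o=fence_line(n,im,-55,[-80,-65,-50,-35,-20,75,85,95,105,115])
    v=np.mean([x[1] for x in o],0); print(n,v.round().astype(int).tolist())
    for rng,lab in((o[:5],'-y'),(o[5:],'+y')):
        v=np.mean([x[1] for x in rng],0); k=28+np.argmin(v[28:46]) if 0 else None
        m=np.r_[20:53]; j=m[np.argmin(v[m])]; print(lab,'dark at',o[0][2][j])
E
```

```text
[365.94596958 286.82846652] [346.89910828 232.94522293] mark top@27 [  -3.77884406 -112.30867826] side@27 [  -1.94517773 -103.3768474 ]
mark tri [509.34787984 -83.93222448  21.28722989] [  -1.68582502 -112.24697897]
fence +y end tri [479.02656915 156.08103855  84.59977875] [-53.63536659 124.03038652]
lever tip tri [444.85186525  77.7376958  100.7622598 ] [-80.56896174  42.91213214]
hub tri [528.97109527  27.88839994 107.92005017] [7.72203737 0.89193898]
top [150, 150, 149, 149, 148, 147, 145, 143, 141, 139, 138, 139, 142, 149, 157, 166, 176, 186, 194, 201, 206, 208, 209, 210, 209, 207, 204, 197, 189, 178, 167, 154, 140, 127, 114, 105, 97, 92, 89, 88, 94, 104, 116, 131, 146, 161, 177, 190, 198, 204, 206, 207, 207, 205, 202, 196, 186, 175, 162, 149, 136, 124, 114, 108, 105, 104, 104, 105, 106, 107, 108, 109, 109]
-y dark at -54.25
+y dark at -54.5
side [152, 152, 152, 152, 152, 152, 152, 152, 152, 153, 155, 156, 158, 161, 164, 168, 173, 179, 186, 194, 202, 210, 218, 226, 233, 239, 245, 248, 250, 252, 253, 254, 254, 255, 254, 253, 252, 249, 244, 238, 230, 222, 213, 203, 194, 184, 177, 173, 169, 169, 170, 172, 177, 185, 193, 202, 212, 221, 229, 236, 243, 247, 251, 252, 251, 247, 241, 234, 226, 218, 208, 198, 189]
-y dark at -51.75
+y dark at -51.75
```

```bash
python3 - <<'E'
from meas import *
from scipy.spatial.transform import Rotation as R
s=manip.read_state(); r=R.from_euler('xyz',s['eef_rot']); print(r.as_matrix().round(3))
z=r.as_matrix()[:,2]; print('jaw dir deg',np.degrees(np.arctan2(z[1],z[0])),'target -5.2 or 174.8')
g=tw(-54.6,96); print('grasp',g,'radius',np.hypot(*g),'delta',g-s['eef_pos'][:2])
d=np.load('top0.npy');P=cloud('top',d); v,u=203,200
print('bottle',onplane('top',(190,196),160),tb(onplane('top',(190,196),160)))
for x in (-54.6,-4.2):
  for y in(96,14): print(x,y,tw(x,y))
E
```

```text
[[-0.     0.952  0.307]
 [ 0.001  0.307 -0.952]
 [-1.     0.    -0.001]]
jaw dir deg -72.13625755316397 target -5.2 or 174.8
grasp [475.52543953 128.25344115] radius 492.51739950006305 delta [306.84720055 651.51717068]
bottle [655.70579216 238.25006019 160.        ] [114.86952472 221.87412706]
-54.6 96 [475.52543953 128.25344115]
-54.6 14 [468.09356796  46.59092046]
-4.2 96 [525.71801322 123.6855591 ]
-4.2 14 [518.28614165  42.02303842]
```

>>> {"fn": "jog_arm", "kwargs": {
  "moves": [
    [[22, 45, 0, 0, 0, 8.4], [22, 45, 0, 0, 0, 8.4], [22, 45, 0, 0, 0, 8.4], [22, 45, 0, 0, 0, 8.4], [22, 45, 0, 0, 0, 8.4]]
  ],
  "gripper": 0.0
}}

```text
clock: 0.6
eef_pos: [275.9, -297.7, 220.8]
eef_rot: [2.94, 1.565, 2.428]
wrist_force: [0.9, -0.6, 1.0]
finger_gap: 57.3
```

>>> {"fn": "jog_arm", "kwargs": {
  "moves": [
    [[22, 45, 0, 0, 0, 8.4], [22, 45, 0, 0, 0, 8.4], [22, 45, 0, 0, 0, 8.4], [22, 45, 0, 0, 0, 0], [22, 45, 0, 0, 0, 0]]
  ]
}}

```text
clock: 1.1
eef_pos: [383.0, -71.7, 220.8]
eef_rot: [2.962, 1.567, 2.906]
wrist_force: [0.2, -0.9, 0.5]
finger_gap: 47.0
```

```bash
cat > st.py <<'E'
from meas import *
from scipy.spatial.transform import Rotation as R
s=manip.read_state(); m=R.from_euler('xyz',s['eef_rot']).as_matrix(); z=m[:,2]
print('t',round(s['clock'],2),'pos',s['eef_pos'].round(1),'board',tb(s['eef_pos']).round(1),'jaw',np.degrees(np.arctan2(z[1],z[0])).round(2),'down',m[:,0].round(3),'F',s['wrist_force'].round(1),'gap',round(s['finger_gap'],1))
E
python3 st.py
```

```text
t 1.1 pos [383.  -71.7 220.8] board [-128.6 -111.5] jaw -3.25 down [-0.004  0.001 -1.   ] F [ 0.2 -0.9  0.5] gap 47.0
```

>>> {"fn": "jog_arm", "kwargs": {
  "moves": [
    [[20, 45, 0, 0, 0, -2], [20, 45, 0, 0, 0, 0], [20, 45, 0, 0, 0, 0], [18, 40, 0, 0, 0, 0], [14, 25, 0, 0, 0, 0]]
  ]
}}

```text
clock: 1.6
eef_pos: [475.0, 136.5, 220.4]
eef_rot: [3.002, 1.567, 2.912]
wrist_force: [0.5, -0.1, 0.8]
finger_gap: 47.4
```

```bash
python3 st.py
```

```text
t 1.6 pos [475.  136.5 220.4] board [-55.9 104.1] jaw -5.14 down [-0.004  0.001 -1.   ] F [ 0.5 -0.1  0.8] gap 47.4
```

>>> {"fn": "jog_arm", "kwargs": {
  "moves": [
    [[0, -8, -40, 0, 0, 0], [0, 0, -40, 0, 0, 0], [0, 0, -30, 0, 0, 0], [0, 0, 0, 0, 0, 0]]
  ]
}}

```text
clock: 2.0
eef_pos: [475.2, 132.4, 106.3]
eef_rot: [2.91, 1.567, 2.826]
wrist_force: [0.7, 0.9, 1.2]
finger_gap: 47.2
```

```bash
python3 st.py; python3 - <<'E'
from h import *
a,_=manip.camera('side'); cv2.imwrite('pics/s1.png',cv2.resize(a[130:330,215:455],None,fx=3,fy=3)); 
E
```

```text
t 2.0 pos [475.2 132.4 106.3] board [-55.3 100.1] jaw -4.8 down [-0.004  0.001 -1.   ] F [0.7 0.9 1.2] gap 47.2
```

View pics/s1.png

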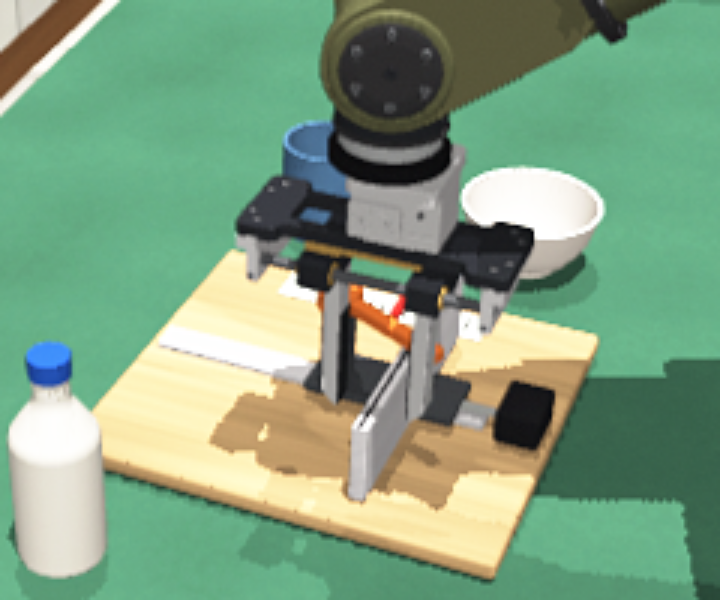

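The fingers stand astride the fence, the -x one at about (420,370) and the +x one at (340,350), with the lever free behind them. I lower and pinch.

>>> {"fn": "jog_arm", "kwargs": {
  "moves": [
    [[0, -3, -22, 0, 0, -0.4], [0, 0, -19, 0, 0, 0], [0, 0, 0, 0, 0, 0]]
  ]
}}

```text
clock: 2.35
eef_pos: [479.0, 129.9, 72.0]
eef_rot: [0.581, 1.564, 0.49]
wrist_force: [-0.3, 0.1, 0.6]
finger_gap: 46.9
```

>>> {"fn": "jog_arm", "kwargs": {
  "moves": [
    [[0, 0, 0, 0, 0, 0], [0, 0, 0, 0, 0, 0], [0, 0, 0, 0, 0, 0], [0, 0, 0, 0, 0, 0], [0, 0, 0, 0, 0, 0]]
  ],
  "gripper": -1,
  "squeeze": 12
}}

```text
clock: 2.85
eef_pos: [481.1, 130.3, 77.8]
eef_rot: [0.455, 1.558, 0.363]
wrist_force: [-2.3, 0.1, -6.3]
finger_gap: 11.7
```

```bash
python3 st.py
```

```text
t 2.85 pos [481.1 130.3  77.8] board [-49.3  98.6] jaw -5.25 down [ 0.012  0.004 -1.   ] F [-2.3  0.1 -6.3] gap 11.7
```

>>> {"fn": "jog_arm", "kwargs": {
  "moves": [
    [[0, 0, -6, -0.2, 0.7, 0], [0, 0, -5, 0, 0, 0], [0, 0, -1, 0, 0, 0]]
  ],
  "squeeze": 6
}}

```text
clock: 3.15
eef_pos: [482.4, 130.7, 67.7]
eef_rot: [0.627, 1.568, 0.535]
wrist_force: [-3.1, -2.5, 8.7]
finger_gap: 11.9
```

```bash
python3 st.py
```

```text
t 3.15 pos [482.4 130.7  67.7] board [-48.  99.] jaw -5.24 down [ 0.002  0.001 -1.   ] F [-3.1 -2.5  8.7] gap 11.9
```

>>> {"fn": "jog_arm", "kwargs": {
  "moves": [
    [[9, -0.8, -1, 0, 0, 0], [9, -0.8, -1, 0, 0, 0], [9, -0.8, -1, 0, 0, 0], [9, -0.8, -1, 0, 0, 0]]
  ],
  "squeeze": 12
}}

```text
clock: 3.55
eef_pos: [521.0, 127.1, 67.6]
eef_rot: [0.206, 1.565, 0.115]
wrist_force: [-3.5, -1.9, 12.4]
finger_gap: 11.9
```

```bash
python3 st.py; cat > chk.py <<'E'
from meas import *
import sys
it,d=manip.camera('top'); i2,_=manip.camera('side'); n=sys.argv[1]
cv2.imwrite(f'pics/t{n}.png',it); cv2.imwrite(f'pics/si{n}.png',i2)
cv2.imwrite(f'pics/t{n}c.png',cv2.resize(it[185:375,220:400],None,fx=3.1,fy=3.1,interpolation=cv2.INTER_CUBIC))
cv2.imwrite(f'pics/si{n}c.png',cv2.resize(i2[130:330,235:435],None,fx=3,fy=3,interpolation=cv2.INTER_CUBIC))
x0=float(sys.argv[2])
m=tb(onplane('top',redw('top',it,(355,280,378,294)),27)); print('mark',m.round(2))
for nn,im in(('top',it),('side',i2)):
    o=fence_line(nn,im,x0,[-85,-80,-75,-70,-65,-60,-55,-50])
    v=np.mean([x[1] for x in o],0); s=o[0][2]
    print(nn,' '.join(f'{a:.1f}:{int(b)}' for a,b in zip(s[::2],v[::2])))
E
python3 chk.py 2 -14
```

```text
t 3.55 pos [521.  127.1  67.6] board [-9.2 99. ] jaw -5.21 down [ 0.006  0.001 -1.   ] F [-3.5 -1.9 12.4] gap 11.9
mark [  -3.81 -112.38]
top -23.0:172 -22.5:171 -22.0:170 -21.5:169 -21.0:166 -20.5:161 -20.0:150 -19.5:136 -19.0:121 -18.5:110 -18.0:107 -17.5:113 -17.0:130 -16.5:158 -16.0:187 -15.5:209 -15.0:222 -14.5:224 -14.0:223 -13.5:217 -13.0:200 -12.5:172 -12.0:139 -11.5:111 -11.0:100 -10.5:107 -10.0:129 -9.5:157 -9.0:185 -8.5:206 -8.0:219 -7.5:223 -7.0:219 -6.5:208 -6.0:190 -5.5:166 -5.0:142
side -23.0:27 -22.5:27 -22.0:28 -21.5:29 -21.0:30 -20.5:31 -20.0:32 -19.5:33 -19.0:34 -18.5:34 -18.0:35 -17.5:35 -17.0:36 -16.5:38 -16.0:39 -15.5:41 -15.0:43 -14.5:46 -14.0:49 -13.5:53 -13.0:56 -12.5:58 -12.0:58 -11.5:58 -11.0:57 -10.5:56 -10.0:53 -9.5:47 -9.0:42 -8.5:38 -8.0:33 -7.5:32 -7.0:34 -6.5:37 -6.0:40 -5.5:43 -5.0:45
```

>>> {"fn": "jog_arm", "kwargs": {
  "moves": [
    [[4, -0.4, 0, 0, 0.2, 0], [3, -0.3, 0, 0, 0, 0], [0, 0, 0, 0, 0, 0]]
  ]
}}

```text
clock: 3.95
eef_pos: [528.7, 126.4, 67.6]
eef_rot: [0.556, 1.569, 0.464]
wrist_force: [-2.2, -0.8, 4.1]
finger_gap: 12.1
```

```bash
python3 st.py; python3 chk.py 3 -5|grep -v side
```

```text
t 3.95 pos [528.7 126.4  67.6] board [-1.4 99. ] jaw -5.25 down [ 0.002  0.001 -1.   ] F [-2.2 -0.8  4.1] gap 12.1
mark [  -3.79 -112.33]
top -14.0:169 -13.5:166 -13.0:160 -12.5:148 -12.0:134 -11.5:120 -11.0:109 -10.5:104 -10.0:105 -9.5:117 -9.0:143 -8.5:173 -8.0:200 -7.5:217 -7.0:224 -6.5:224 -6.0:220 -5.5:207 -5.0:184 -4.5:154 -4.0:123 -3.5:103 -3.0:96 -2.5:104 -2.0:124 -1.5:155 -1.0:185 -0.5:208 0.0:221 0.5:223 1.0:217 1.5:203 2.0:180 2.5:154 3.0:131 3.5:117 4.0:114
```

```bash
python3 st.py
```

```text
t 4.05 pos [528.5 126.4  67.6] board [-1.7 99. ] jaw -5.24 down [ 0.002  0.001 -1.   ] F [-2.4 -0.9  2.8] gap 11.9
```

>>> {"fn": "jog_arm", "kwargs": {
  "moves": [
    [[-0.4, 0, 0, 0, 0, 0], [0, 0, 0, 0, 0, 0]]
  ],
  "squeeze": 7
}}

```text
clock: 4.25
eef_pos: [527.9, 126.5, 67.6]
eef_rot: [0.523, 1.569, 0.432]
wrist_force: [-2.5, 0.3, 3.1]
finger_gap: 12.2
```

```bash
python3 st.py; python3 chk.py 4 -5|grep -v side; python3 st.py
```

```text
t 4.25 pos [527.9 126.5  67.6] board [-2.3 99. ] jaw -5.23 down [ 0.002  0.001 -1.   ] F [-2.5  0.3  3.1] gap 12.2
mark [  -3.79 -112.35]
top -14.0:161 -13.5:153 -13.0:141 -12.5:127 -12.0:113 -11.5:104 -11.0:106 -10.5:118 -10.0:139 -9.5:165 -9.0:192 -8.5:211 -8.0:221 -7.5:224 -7.0:221 -6.5:212 -6.0:195 -5.5:167 -5.0:134 -4.5:107 -4.0:91 -3.5:95 -3.0:115 -2.5:142 -2.0:173 -1.5:198 -1.0:213 -0.5:221 0.0:218 0.5:204 1.0:183 1.5:158 2.0:135 2.5:122 3.0:116 3.5:115 4.0:117
t 4.35 pos [527.9 126.5  67.6] board [-2.3 99. ] jaw -5.23 down [ 0.002  0.001 -1.   ] F [-2.3  1.3  3.4] gap 11.8
```

View pics/t4c.png

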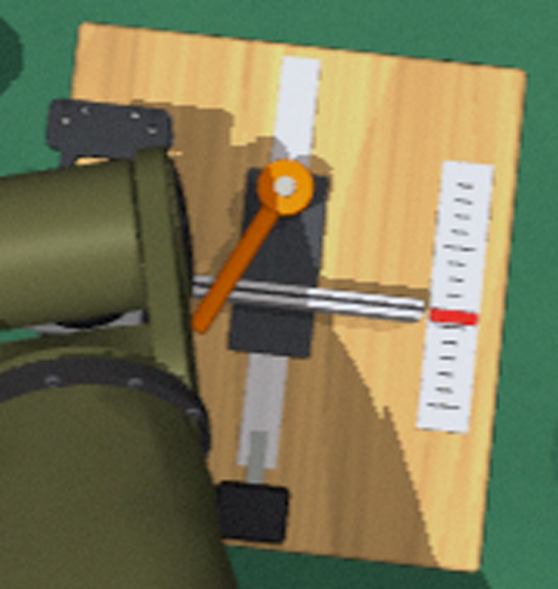

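The fence stands on the mark to within 0.3 mm after the height correction, and the lever is still open. Its tip is at (200,327) in the crop. Now I slide along the fence.

>>> {"fn": "jog_arm", "kwargs": {
  "moves": [
    [[-0.5, -6, 0, 0, 0, 0], [-0.5, -6, 0, 0, 0, 0]]
  ],
  "squeeze": 6
}}

```text
clock: 4.55
eef_pos: [526.7, 116.0, 67.5]
eef_rot: [1.125, 1.567, 1.035]
wrist_force: [-1.7, 8.0, 0.4]
finger_gap: 11.6
```

```bash
python3 st.py
```

```text
t 4.55 pos [526.7 116.   67.5] board [-2.5 88.4] jaw -5.19 down [ 0.002  0.003 -1.   ] F [-1.7  8.   0.4] gap 11.6
```

>>> {"fn": "jog_arm", "kwargs": {
  "moves": [
    [[-0.3, -8, 0, 0, 0, 0], [-0.4, -8, 0, 0, 0, 0], [-0.5, -8, 0, 0, 0, 0]]
  ],
  "squeeze": 5
}}

```text
clock: 4.85
eef_pos: [524.8, 93.5, 66.9]
eef_rot: [1.475, 1.564, 1.385]
wrist_force: [-1.6, 7.3, -0.2]
finger_gap: 12.4
```

```bash
python3 st.py; python3 chk.py 5 -5|grep -v side
```

```text
t 4.85 pos [524.8  93.5  66.9] board [-2.4 65.8] jaw -5.14 down [ 0.001  0.007 -1.   ] F [-1.6  7.3 -0.2] gap 12.4
mark [  -3.8  -112.37]
top -14.0:136 -13.5:131 -13.0:123 -12.5:112 -12.0:103 -11.5:97 -11.0:100 -10.5:113 -10.0:134 -9.5:160 -9.0:187 -8.5:207 -8.0:217 -7.5:221 -7.0:217 -6.5:208 -6.0:191 -5.5:163 -5.0:131 -4.5:104 -4.0:90 -3.5:96 -3.0:116 -2.5:145 -2.0:175 -1.5:198 -1.0:213 -0.5:219 0.0:215 0.5:201 1.0:180 1.5:155 2.0:134 2.5:120 3.0:114 3.5:114 4.0:115
```

>>> {"fn": "jog_arm", "kwargs": {
  "moves": [
    [[-0.5, -8, 0, -0.3, 0, 0], [-0.5, -8, 0, -0.1, 0, 0], [-0.5, -8, 0, 0, 0, 0]]
  ]
}}

```text
clock: 5.25
eef_pos: [522.8, 70.3, 66.5]
eef_rot: [1.373, 1.569, 1.284]
wrist_force: [-1.5, 7.9, 0.4]
finger_gap: 11.8
```

```bash
python3 st.py; python3 chk.py 6 -5|grep -v side
```

```text
t 5.25 pos [522.8  70.3  66.5] board [-2.3 42.6] jaw -5.13 down [ 0.001  0.002 -1.   ] F [-1.5  7.9  0.4] gap 11.8
mark [  -3.79 -112.35]
top -14.0:111 -13.5:108 -13.0:104 -12.5:97 -12.0:92 -11.5:88 -11.0:90 -10.5:99 -10.0:115 -9.5:135 -9.0:157 -8.5:174 -8.0:185 -7.5:189 -7.0:187 -6.5:180 -6.0:165 -5.5:142 -5.0:114 -4.5:90 -4.0:76 -3.5:80 -3.0:97 -2.5:122 -2.0:147 -1.5:168 -1.0:181 -0.5:188 0.0:187 0.5:176 1.0:161 1.5:143 2.0:128 2.5:118 3.0:115 3.5:115 4.0:116
```

View pics/si6c.png

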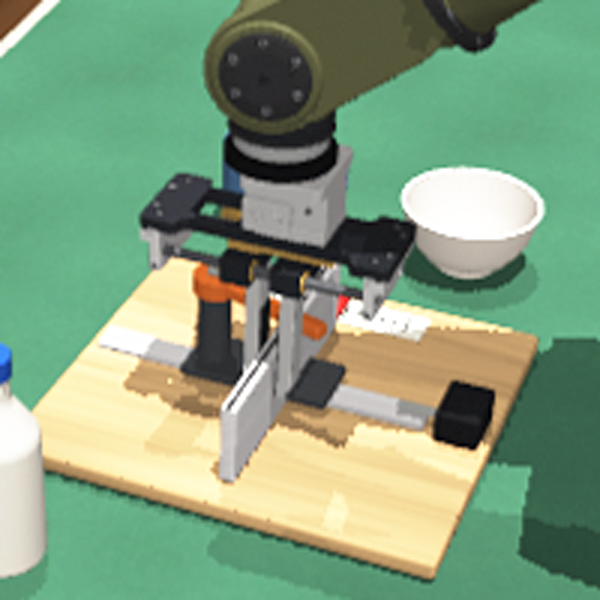

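The side crop shows the hand astride the fence with the lever tip at (318,326) just ahead of the fingers. Nothing else is touched. The slide continues.

>>> {"fn": "jog_arm", "kwargs": {
  "moves": [
    [[-0.5, -8, 0, -0.1, 0, 0], [-0.5, -8, 0, -0.1, 0, 0]]
  ]
}}

```text
clock: 5.55
eef_pos: [521.5, 54.9, 66.2]
eef_rot: [-1.281, 1.57, -1.371]
wrist_force: [-2.0, 9.4, 1.1]
finger_gap: 12.4
```

```bash
python3 st.py
```

```text
t 5.55 pos [521.5  54.9  66.2] board [-2.2 27.1] jaw -5.11 down [ 0.    -0.001 -1.   ] F [-2.   9.4  1.1] gap 12.4
```

>>> {"fn": "jog_arm", "kwargs": {
  "moves": [
    [[-0.5, -6, 0, 0, 0, 0], [-0.4, -5, 0, 0, 0, 0]]
  ]
}}

```text
clock: 5.75
eef_pos: [520.5, 44.7, 66.1]
eef_rot: [1.354, 1.569, 1.265]
wrist_force: [-0.8, 8.0, 0.5]
finger_gap: 11.9
```

```bash
python3 st.py
```

```text
t 5.75 pos [520.5  44.7  66.1] board [-2.2 16.9] jaw -5.1 down [ 0.     0.001 -1.   ] F [-0.8  8.   0.5] gap 11.9
```

>>> {"fn": "jog_arm", "kwargs": {
  "moves": [
    [[-0.2, -3, 0, 0, 0, 0]]
  ]
}}

```text
clock: 5.85
eef_pos: [520.3, 42.7, 66.0]
eef_rot: [1.455, 1.567, 1.366]
wrist_force: [-0.4, 27.3, 0.1]
finger_gap: 11.7
```

>>> {"fn": "jog_arm", "kwargs": {
  "moves": [
    [[-0.2, -3, 0, 0, 0, 0]]
  ]
}}

```text
clock: 5.95
eef_pos: [520.3, 42.4, 66.1]
eef_rot: [1.453, 1.563, 1.364]
wrist_force: [2.0, 40.5, -0.7]
finger_gap: 11.8
```

```bash
python3 st.py;  python3 chk.py 7 -5|grep -v side
```

```text
t 5.95 pos [520.3  42.4  66.1] board [-2.2 14.6] jaw -5.09 down [ 0.002  0.008 -1.   ] F [ 2.  40.5 -0.7] gap 11.8
mark [  -3.74 -113.42]
top -14.0:86 -13.5:85 -13.0:83 -12.5:81 -12.0:78 -11.5:76 -11.0:76 -10.5:79 -10.0:86 -9.5:97 -9.0:110 -8.5:122 -8.0:130 -7.5:134 -7.0:134 -6.5:130 -6.0:120 -5.5:104 -5.0:87 -4.5:71 -4.0:64 -3.5:66 -3.0:75 -2.5:91 -2.0:108 -1.5:121 -1.0:130 -0.5:133 0.0:132 0.5:126 1.0:119 1.5:110 2.0:103 2.5:99 3.0:97 3.5:99 4.0:100
```

View pics/t7c.png

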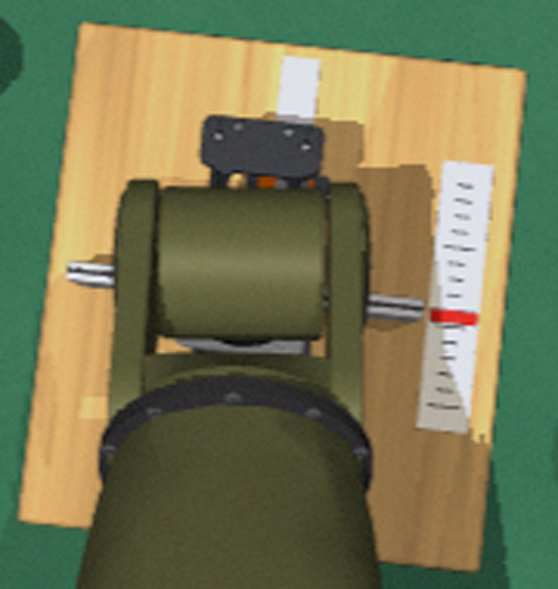

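View pics/si7c.png

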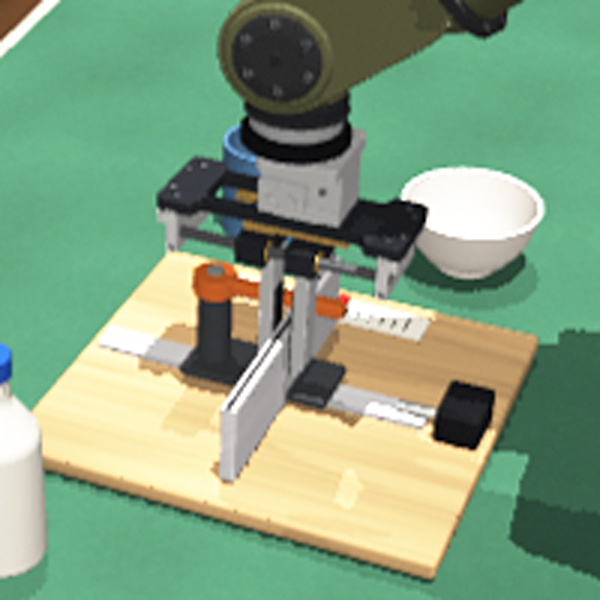

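The lever is on its firm stop: the force jumped to 40 N at y = 14.6, where 14 was expected, and the side crop shows the arm parallel to the rail. I relax the push.

>>> {"fn": "jog_arm", "kwargs": {
  "moves": [
    [[0, 0.2, 0, -0.1, 0, 0]]
  ],
  "squeeze": 8
}}

```text
clock: 6.15
eef_pos: [520.3, 43.6, 66.1]
eef_rot: [1.37, 1.565, 1.283]
wrist_force: [-1.9, -8.4, 1.6]
finger_gap: 12.1
```

```bash
python3 st.py;  python3 chk.py 8 -5|grep -v side; python3 st.py
```

```text
t 6.15 pos [520.3  43.6  66.1] board [-2.4 15.8] jaw -4.99 down [ 0.002  0.006 -1.   ] F [-1.9 -8.4  1.6] gap 12.1
mark [  -3.77 -113.19]
top -14.0:89 -13.5:87 -13.0:85 -12.5:82 -12.0:79 -11.5:77 -11.0:77 -10.5:82 -10.0:91 -9.5:104 -9.0:118 -8.5:130 -8.0:137 -7.5:140 -7.0:138 -6.5:131 -6.0:118 -5.5:101 -5.0:81 -4.5:66 -4.0:61 -3.5:66 -3.0:79 -2.5:97 -2.0:115 -1.5:129 -1.0:137 -0.5:139 0.0:137 0.5:131 1.0:122 1.5:112 2.0:104 2.5:101 3.0:101 3.5:103 4.0:105
t 6.25 pos [520.2  43.5  66. ] board [-2.4 15.6] jaw -5.03 down [ 0.002  0.006 -1.   ] F [-2.  9.  1.] gap 12.0
```

>>> {"fn": "jog_arm", "kwargs": {
  "moves": [
    [[0.1, -1.8, 0, 0, 0, 0], [0, -0.8, 0, 0, 0, 0]]
  ]
}}

```text
clock: 6.45
eef_pos: [520.4, 43.3, 66.1]
eef_rot: [1.459, 1.561, 1.372]
wrist_force: [-0.8, 7.3, 1.1]
finger_gap: 12.4
```

```bash
python3 st.py;  python3 chk.py 9 -5|grep -v side; python3 st.py; python3 - <<'E'
from meas import *
i=cv2.imread('pics/si9.png'); cv2.imwrite('pics/si9z.png',cv2.resize(i[205:275,290:360],None,fx=8,fy=8,interpolation=cv2.INTER_CUBIC))
E
```

```text
t 6.45 pos [520.4  43.3  66.1] board [-2.3 15.4] jaw -5.01 down [ 0.002  0.01  -1.   ] F [-0.8  7.3  1.1] gap 12.4
mark [  -3.75 -113.41]
top -14.0:87 -13.5:86 -13.0:84 -12.5:81 -12.0:78 -11.5:76 -11.0:77 -10.5:80 -10.0:87 -9.5:98 -9.0:111 -8.5:123 -8.0:131 -7.5:135 -7.0:134 -6.5:129 -6.0:119 -5.5:104 -5.0:86 -4.5:70 -4.0:63 -3.5:65 -3.0:76 -2.5:92 -2.0:110 -1.5:123 -1.0:132 -0.5:135 0.0:133 0.5:128 1.0:120 1.5:110 2.0:103 2.5:98 3.0:97 3.5:98 4.0:100
t 6.55 pos [520.4  43.2  66.1] board [-2.2 15.4] jaw -5.01 down [ 0.002  0.01  -1.   ] F [-1.2 12.4  0.2] gap 11.7
```

View pics/si9z.png

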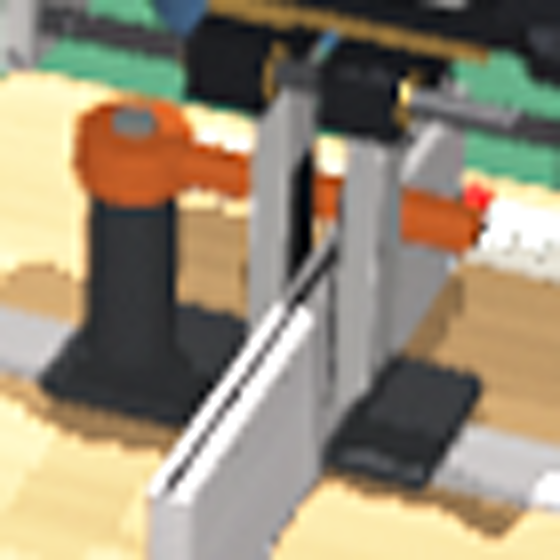

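>>> {"fn": "jog_arm", "kwargs": {
  "moves": [
    [[0, -2.5, 0, 0, 0, 0]]
  ]
}}

```text
clock: 6.65
eef_pos: [520.4, 42.8, 66.1]
eef_rot: [1.476, 1.557, 1.388]
wrist_force: [0.8, 32.3, 0.1]
finger_gap: 12.1
```

```bash
python3 st.py;  python3 chk.py 10 -5|grep -v side; python3 st.py
```

```text
t 6.65 pos [520.4  42.8  66.1] board [-2.2 15. ] jaw -5.0 down [ 0.002  0.013 -1.   ] F [ 0.8 32.3  0.1] gap 12.1
mark [  -3.73 -113.68]
top -14.0:89 -13.5:88 -13.0:86 -12.5:84 -12.0:81 -11.5:79 -11.0:79 -10.5:81 -10.0:86 -9.5:96 -9.0:109 -8.5:122 -8.0:130 -7.5:134 -7.0:133 -6.5:129 -6.0:120 -5.5:106 -5.0:88 -4.5:71 -4.0:62 -3.5:64 -3.0:71 -2.5:86 -2.0:103 -1.5:116 -1.0:127 -0.5:131 0.0:130 0.5:126 1.0:120 1.5:112 2.0:105 2.5:100 3.0:98 3.5:99 4.0:100
t 6.75 pos [520.5  42.9  66.1] board [-2.1 15.1] jaw -4.99 down [ 0.003  0.013 -1.   ] F [-0.  24.7  0.2] gap 12.1
```

```bash
python3 -c "
from cell import manip
print(manip.sign_off())"; python3 st.py
```

```text
the job is handed in; nothing more can be done
None
the job is handed in; nothing more can be done
```

The stop is on the red mark and still held there, the lever is closed, and the job was handed in after about 6.8 s of robot time.

I pinched the fence at its free end and pulled the stop about 50 mm onto the mark. Then I slid the hand along the fence until the orange lever hit its firm stop.

**Last checks:**
- **Stop:** the top camera put the fence line at board x ≈ -3.85 mm and the mark at ≈ -3.75 mm, a difference of 0.1 to 0.2 mm. Each check during the slide agreed to about 0.3 mm. The side camera's calibration is offset by about 2 mm, so I used it only as a rough check.
- **Lever:** the wrist force peaked at about 40 N when the lever met its stop, and about 25 N of push remained at hand-in, under the 120 N limit. The last close-up, taken just before the final push, shows the lever parallel to the rail.
- **Grip:** 8 N squeeze, with the finger gap at 12 mm, matching the fence thickness.
- **Bowl, bottle and mug:** I saw no contact with any of them.

**Irregularities:**
- The hand drifted up about 6 mm (13 mm above the planned height) as the fingers closed. I lowered it again before the pull.
- When I eased the push, the hand sprang back about 1 mm, so I pressed the lever again before handing in.

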